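Zero a coating thickness probe, then hold it square on the marked spot

ROBOT

A 6-joint arm with a two-finger parallel gripper is mounted at the origin on a cart in front of the work surface, level with it; the furniture and walls round the work are solid. World frame = base frame: x ahead of the robot, y to its left, z up, the work surface at z = 0. Lengths are in mm, angles in rad, forces in N, time in s.
With the tool pointing down it reaches from about 350 to 725 mm from the base axis. Payload 4.3 kg.
Tool frame: the origin (TCP) lies at the very end of the fingers, on their centre line; the grasp point (between the pads) lies 19 mm behind it; z points along the fingers, y is the line along which they close (so a half turn about z gives the same grasp; the last joint's range is limited). The gripper opens to 85 mm and grips with 20 to 120 N. Pads are 22 mm wide; open, the fingers measure 114 mm over their backs; the gripper's body (76 mm by 85 mm) begins 54 mm behind the grasp point. The pads swing forward as they close: fully open they stand 13 mm farther back than shut.
Start: joints at [1.227, 0.377, 0.081, 1.274, 0, 1.46], TCP at [133.218, 559.392, 231.329] pointing down, gripper open.
Joint ranges: [-2.72, 2.72], [-0.84, 1.66], [-1.02, 1.22], [-1.77, 2.12], [-1.37, 1.28], [-3.14, 3.14]. Speed limits (rad/s): [2.57, 2.57, 3.14, 3.14, 3.14, 3.14].

INTERFACE

Orientations are given as a unit quaternion [w, x, y, z].
In Python, from bench import * gives the robot as it stands.
- The arm moves only by the tool apply_moves, never from a script. Its argument "plan" is a list of rows, each a list of 7 numbers: the turn, a rotation vector about the tool's x, y, z in rad, then the shift along the tool's x, y, z in m, then the opening in per cent of the stroke, from 0 (shut) to 100 (fully open). In form: [[rx, ry, rz, dx, dy, dz, grip], ...]. A call has 1 to 12 rows; each row is the pose to reach, as a shift and turn from the pose commanded when the call began, along the tool's axes at that moment; what a row does not reach only later rows make up. A row lasts 1/8 s, in which the tool goes at most 62.5 mm and 10.7 degrees, less where a joint would pass 70% of its speed; a pose out of reach is approached as far as the arm can. A call with a gripper value outside its range is refused whole. The fingers move at their own pace and stop on an object; the grip force is fixed at half the most. Time passes only in rows, so rows that repeat a pose let the fingers close. It gives the time, the measured TCP pose, the force, the opening and the grip force at its end, in the units of the state.
- observe(): the state, without advancing time (a new reading comes with each control period).
- get_image(name): name is "side" or "top"; returns the picture (384x512x3 uint8, red, green, blue); there is no depth.
- camera_model(name): a dict with "K" (3x3 intrinsics, pixels), "origin" and "attitude" of the camera in the world. Camera axes: x right, y up, looking along -z (the intrinsics and any distortion apply to the point x, -y, -z); pixel columns grow to the right and rows downward; lengths in mm; the calibration is good to about 2 mm. A picture is of the moment at which its call begins. camera_model takes no time and is no camera call.
- finish_job(): hands the job in; it is judged then, once.
Trained networks look in the newest picture that a camera, given by its name, has taken for a name from the list of things; names that differ only in an ending like _2 or _b are one class to them, and where a whole thing is asked for, a point or a joint stands for the part that bears it (a point fixed in the world has none). Each returns a list of dicts, best first, with "conf" (0 to 1); they miss things now and then, are a little off and sometimes report something else, mostly with a low value. They report only what shows in the picture. A call takes as long as a camera call.
- outline_of(camera, query): "mask" (384x512 bool, what is visible of it) and "pixel" ([column, row] in pixels, amid what is visible of it).
The state is a dict: "t": time; "joint_positions": joint angles; "dq": joint speeds; "tau": joint torques, N m; "eef_pos": TCP position; "tcp_rot": TCP orientation; "force": force on the tool from outside, world axes, zero at the start; "ft_torque": the same for the moment, N m; "grip_width": finger opening in mm; "gripper_force": force on a finger pad.
Only numpy, scipy, OpenCV 4.12 (cv2) and the standard library are available. Lean on these libraries where they do the work, as an engineer would, in place of code of your own. Each camera call takes 0.05 s, during which the arm holds its last target. There are 200 camera calls.

TASK

Take the orange coating-thickness probe out of its dock, first zero it by holding it upright with its sprung tip pressed lightly on the middle of the bare steel disc of the dock for about a second, then press the tip on the middle of the yellow ring on the blue panel, with the probe square to the tilted panel. Press lightly each time, so that the sprung tip goes about half-way in and never bottoms out, do not turn the panel, and leave the other things where they are. Finish while still holding the probe pressed on the ring: do not put it down or let go.

Things in the scene. Friction and masses are not known exactly. Their poses are not given: they have to be found in the camera images.
- probe_grip (a point): centre of the square orange grip (22 x 22 mm across, reaching 29 mm below and 31 mm above this point) of the loose probe, on its long axis; z runs along the probe from tip to top, x and y are square to the grip's flat faces. Below the grip is a round black collar 34 mm across, 8 mm thick. With the sprung tip out, its end is 99 mm below this point
- probe_tip (a point): end of the probe's sprung tip (steel rod 8 mm across with a round end), on the probe's axis; it moves with the tip. Its axes are those of probe_grip (z from the tip to the top of the probe)
- plunger (a joint): how far the sprung tip is pushed into the probe, in m: 0 = fully out (14 mm stands out of the barrel), 0.010 = bottomed out. The spring gives 0.5 N at first and 0.5 N more for each mm (3 N half-way, at 0.005). Half-way in, the upper edge of the red band on the tip meets the barrel
- probe: the whole probe, 130 mm long, under 0.16 kg, at the start upright, tip down in the dock's socket: grip, collar, then a round barrel 21 mm across and 48 mm long, then the sprung tip. Origin at the end of the fully extended tip, z along the probe to its top
- dock: grey base plate 74 x 156 x 8 mm, fixed to the worktop, origin under its centre, z up; its socket and disc lie along its y axis
- socket (a point): centre of the mouth of the dock's black upright socket tube, 80 mm above the worktop (34 mm outside, 25 mm inside). The probe hangs in it by its collar, which rests on this rim; its barrel (2 mm play all round) and tip reach 62 mm down inside, so lift it straight up by 65 mm or more
- zero_disc (a point): centre of the top face of the level bare steel zero disc on the dock, 40 mm across, 12 mm above the worktop, 80 mm from the socket's axis
- spot (a point): centre of the yellow ring (19 mm across outside, 13 mm inside) on the painted face of the tilted blue panel; z is the panel's outward normal. The panel is 90 x 82 mm on a steel table 100 x 90 mm; the ring lies 14 mm from its centre towards the upper edge and 16 mm towards its -y side. Steel clips at the corners stand 2.5 mm above the face
- panel (a joint): tilt of the panel, in rad: 0 = level, grows as the panel leans to face the robot side of the stand; it differs from start to start (0.15 to 0.5) and is clamped stiffly, far stiffer than the probe's spring: leave it as it is
- stand: specimen stand that carries the tilting panel: grey base 116 x 116 x 10 mm, two upright aluminium cheeks 88 mm high on its +y and -y sides, tilt axis along y between them 75 mm above the worktop; fixed to the worktop, origin under its centre. The panel leans towards the stand's -x side
- timer: bystander: white lab timer, 62 x 66 x 18 mm, origin under its centre
- forceps: bystander: steel forceps, 133 mm long, 10 mm high, origin under its centre
- tally_counter: bystander: white tally counter, 51 x 56 x 23 mm, origin under its centre
- sample_cup: bystander: clear cup with a red lid, 47 mm across, 66 mm high, origin under its centre

How it is judged (in metres and radians):
On the way, in this order (a step that is already met when the one before it is completed fails the run):
1. the probe is held upright with its tip pressed lightly on the zero disc (distance between probe_tip and zero_disc below 0.014 m and angle between probe_grip's own z axis and vertical below 0.14 rad and value of joint plunger between 0.002 and 0.008 m and contact force between probe and the fingers above 2 N and contact force between probe and dock above 0.5 N), for 0.5 s.
2. the tip is pressed lightly on the middle of the yellow ring, square to the panel (distance between probe_tip and spot below 0.006 m and angle between the z axis of probe_grip and the z axis of spot, either way round below 0.14 rad and value of joint plunger between 0.002 and 0.008 m and contact force between probe and the fingers above 2 N), for 0.2 s.
At the end, for the whole second after the job is handed in: Still held in the fingers and at rest: tip within 6 mm of the ring's centre, probe within 0.14 rad of the panel's normal, tip pushed in 2 to 8 mm with 0.7 to 7 N on the panel; fingers and dock free of it, ring moved under 4 mm, bystanders under 30 mm (all of step 2 and contact force between probe and stand between 0.7 and 7 N and contact force between the fingers and stand below 0.1 N and contact force between probe and dock below 0.1 N and linear speed of probe below 0.03 m/s and distance of spot from where it was at the start of the episode below 0.004 m and distance of each of timer, forceps, tally_counter, sample_cup from where it was at the start of the episode below 0.03 m); the arm keeps its last pose, push and grip.
It fails at once if the sprung tip bottomed out (value of joint plunger above 0.0097 m).
It fails at once if the panel was turned (the ring moved by more than 6 mm) (distance of spot from where it was at the start of the episode above 0.006 m).
It fails at once if a bystander was moved by more than 30 mm (distance of any of timer, forceps, tally_counter, sample_cup from where it was at the start of the episode above 0.03 m).
It also fails if it takes over 51 s, if anything falls off the work surface, if the arm or the gripper's body presses on something with over 40 N, if the wrist force passes 120 N, or if a joint passes its speed limit or range.

## Working session

There is one attempt and no reset: what is moved stays moved. The work goes in short steps, Python scripts to look and compute and a tool call to move; the robot and the scene stay as the last step left them, time stands still between calls to the robot, and variables do not carry over. Pictures are saved under pics/ and viewed, at most 10 in all, crops included, and the job is handed in when it is done.

Besides the shell and the picture viewer there is one more tool, called after "Request:" in YAML: its name, and indented under it one key for each argument. apply_moves: Moves the arm, as the interface text tells. Its arguments: {"type":"object","properties":{"plan":{"type":"array"}},"required":["plan"]}

```bash
ls; mkdir -p pics; cat > h.py <<'E'
from bench import *
import numpy as np, cv2
from scipy.spatial.transform import Rotation as R
def rot(a):
    a=np.array(a,float)
    return a if a.shape==(3,3) else R.from_quat(a[[1,2,3,0]]).as_matrix()
def ray(cam,px):
    m=camera_model(cam);K=np.array(m["K"]);
    u=np.linalg.inv(K)@[px[0],px[1],1]
    d=rot(m["attitude"])@[u[0],-u[1],-u[2]]
    return np.array(m["origin"],float),d/np.linalg.norm(d)
def onz(cam,px,z):
    o,d=ray(cam,px);return o+d*(z-o[2])/d[2]
def proj(cam,p):
    m=camera_model(cam);c=rot(m["attitude"]).T@(np.array(p)-m["origin"])
    v=np.array(m["K"])@[c[0],-c[1],-c[2]];return v[:2]/v[2]
def tri(rays):
    A=0;b=0
    for o,d in rays:
        P=np.eye(3)-np.outer(d,d);A=A+P;b=b+P@o
    return np.linalg.solve(A,b)
def save(n,im): cv2.imwrite(f"pics/{n}.png",im[:,:,::-1])
E
python3 - <<'E'
from h import *
s=observe();print(s)
a=get_image("side");b=get_image("top")
save("s0",a);save("t0",b)
for c in("side","top"):
    print(c,camera_model(c))
    for q in("probe","probe_grip","dock","spot","panel","stand","timer","forceps","tally_counter","sample_cup","plunger","zero_disc","socket"):
        try:
            r=outline_of(c,q)
            print(c,q,[(round(x["conf"],2),np.round(x["pixel"]).tolist(),int(x["mask"].sum())) for x in r[:2]])
        except Exception as e: print(q,e)
E
```

```text
pics
{'t': 0.0, 'joint_positions': array([ 1.22670537e+00,  3.78054579e-01,  7.96157087e-02,  1.27439597e+00,
       -9.24789171e-06,  1.46048003e+00]), 'dq': array([-7.46332903e-04, -6.51645564e-04, -2.92655422e-05, -8.86646360e-04,
        7.25000910e-04, -9.82419549e-04]), 'tau': array([ 1.40861299e-03, -4.63603663e+01,  2.69874877e+01,  2.08237628e-02,
        1.01005276e-05,  1.06417897e-05]), 'eef_pos': array([132.98148025, 558.73294193, 230.36177284]), 'tcp_rot': array([-2.25086074e-04,  1.16621283e-01,  9.93175935e-01, -9.94101869e-04]), 'force': array([-0.0478688 , -0.08370872,  0.33788194]), 'ft_torque': array([-0.05623198,  0.02178424,  0.02505099]), 'gripper_force': 0.0, 'grip_width': 85.28218905157048}
side {'K': array([[425.12335989,   0.        , 253.52872438],
       [  0.        , 425.12335989, 191.31142547],
       [  0.        ,   0.        ,   1.        ]]), 'origin': array([ -92.11768495, -976.63667501,  577.20534839]), 'attitude': array([ 0.79374964,  0.52831139, -0.16932308, -0.24935571])}
side probe [(0.72, [304.0, 214.0], 317), (0.24, [277.0, 211.0], 63)]
sid
[... 733 characters left out ...]
.33961316]), 'attitude': array([-0.69557193, -0.06681314,  0.0592919 ,  0.7128816 ])}
top probe [(0.62, [330.0, 186.0], 150), (0.52, [211.0, 130.0], 234)]
top probe_grip [(0.55, [336.0, 184.0], 144)]
top dock [(0.96, [312.0, 199.0], 1252)]
top spot [(0.76, [140.0, 204.0], 1122), (0.67, [313.0, 196.0], 1224)]
top panel [(0.6, [141.0, 200.0], 1097)]
top stand [(0.73, [144.0, 200.0], 1755)]
top timer [(0.91, [242.0, 255.0], 511), (0.38, [144.0, 202.0], 1817)]
top forceps []
top tally_counter [(0.47, [214.0, 127.0], 205)]
top sample_cup [(0.65, [360.0, 145.0], 263)]
top plunger []
top zero_disc [(0.83, [311.0, 197.0], 1266)]
top socket [(0.73, [145.0, 202.0], 1741), (0.69, [310.0, 193.0], 1285)]
```

```bash
python3 - <<'E'
import cv2,numpy as np
s=cv2.imread("pics/s0.png");t=cv2.imread("pics/t0.png")
cv2.imwrite("pics/s0c.png",cv2.resize(s[130:280,150:400],None,fx=3.2,fy=3.2,interpolation=cv2.INTER_CUBIC))
cv2.imwrite("pics/t0c.png",cv2.resize(t[110:290,100:400],None,fx=2.66,fy=2.66,interpolation=cv2.INTER_CUBIC))
E
```

```text
(no output)
```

View pics/s0c.png

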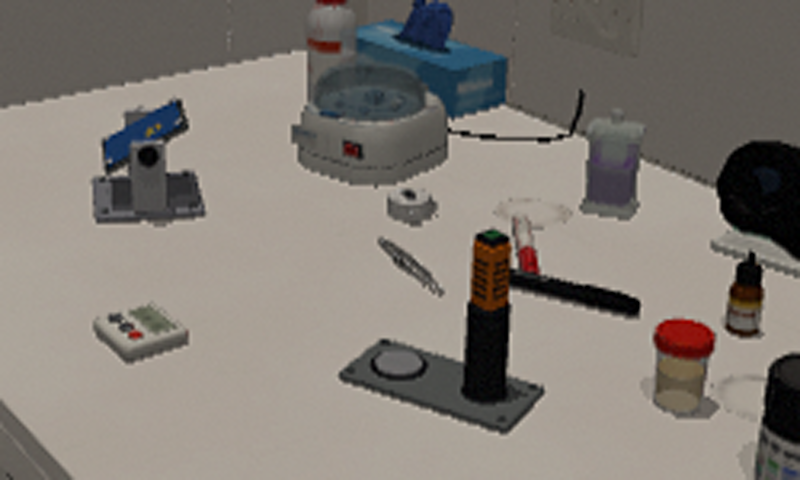

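View pics/t0c.png

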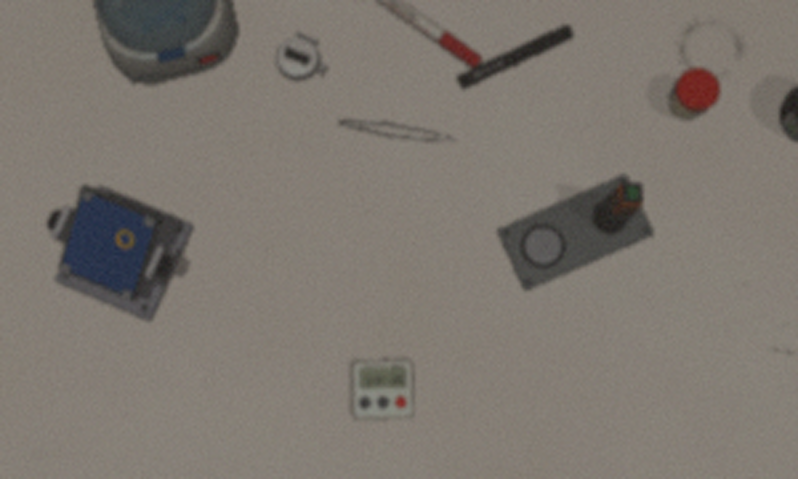

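The side view shows the probe in the socket (top at about px 303,204), the disc (275,243), and the panel with its ring (198,171). In the top view the probe top is at about (338,182), the disc (304,202), and the ring (147,200). Next I fit the dock and stand poses to these keypoints.

```bash
cat > fit.py <<'E'
from h import *
from scipy.optimize import least_squares
def S(u,v): return np.array([150+(u+.5)/3.2-.5,130+(v+.5)/3.2-.5])
def T(u,v): return np.array([100+(u+.5)/2.66-.5,110+(v+.5)/2.66-.5])
print("probe top tri",tri([ray("side",S(491,236)),ray("top",T(633,191))]),"z148 top",onz("top",T(633,191),148),"side",onz("side",S(491,236),148))
print("disc",onz("top",T(543,246),12),onz("side",S(400,362),12))
print("ring tri",tri([ray("side",S(154,130)),ray("top",T(124,239))]))
for c,f in(("side","s0"),("top","t0")):
    im=cv2.imread(f"pics/{f}.png");hsv=cv2.cvtColor(im,cv2.COLOR_BGR2HSV)
    x0,x1,y0,y1=(175,215,150,195) if c=="side" else (110,185,170,235)
    m=np.zeros(im.shape[:2],np.uint8);m[y0:y1,x0:x1]=cv2.inRange(hsv,(100,90,40),(130,255,255))[y0:y1,x0:x1]
    m=cv2.morphologyEx(m,cv2.MORPH_CLOSE,np.ones((5,5)))
    cs=max(cv2.findContours(m,0,2)[0],key=cv2.contourArea)
    print(c,"blue",m.sum()//255,cv2.approxPolyDP(cv2.convexHull(cs),2.5,True)[:,0].tolist(),cv2.boxPoints(cv2.minAreaRect(cs)).round(1).tolist())
    y=np.zeros_like(m);y[y0:y1,x0:x1]=cv2.inRange(hsv,(12,60,60),(35,255,255))[y0:y1,x0:x1]
    p=np.argwhere(y)[:,::-1];print("yellow",len(p),p.mean(0) if len(p) else 0)
    a=im[y0-5:y1+5,x0-5:x1+5];cv2.imwrite(f"pics/p{c}.png",cv2.resize(a,None,fx=9,fy=9,interpolation=cv2.INTER_CUBIC))
E
python3 fit.py; python3 -c "
import cv2,numpy as np
a=cv2.imread('pics/pside.png');b=cv2.imread('pics/ptop.png');print(a.shape,b.shape)
a=a[:500];b=cv2.resize(b,None,fx=.58,fy=.58)
o=np.zeros((500,800,3),np.uint8);o[:a.shape[0],:a.shape[1]]=a[:500];h,w=b.shape[:2];w=min(w,800-a.shape[1]);o[:h,a.shape[1]:a.shape[1]+w]=b[:,:w];cv2.imwrite('pics/p.png',o)"
```

```text
probe top tri [ 561.85236409 -265.21756142  146.91824789] z148 top [ 562.94578314 -265.96452031  148.        ] side [ 558.38347516 -266.79088743  148.        ]
disc [ 530.73388831 -191.60373928   12.        ] [ 530.91974245 -193.38420131   12.        ]
ring tri [538.07536619 246.14883128  86.16491309]
side blue 191 [[205, 163], [205, 169], [184, 181], [185, 172]] [[180.10000610351562, 174.10000610351562], [203.60000610351562, 160.60000610351562], [207.6999969482422, 167.6999969482422], [184.10000610351562, 181.1999969482422]]
yellow 7 [197.14285714 170.42857143]
top blue 781 [[130, 186], [136, 184], [151, 190], [156, 196], [150, 218], [128, 212], [124, 207]] [[122.30000305175781, 211.8000030517578], [131.0, 182.5], [158.1999969482422, 190.6999969482422], [149.39999389648438, 219.89999389648438]]
yellow 24 [146.41666667 199.375     ]
(495, 450, 3) (675, 765, 3)
```

View pics/p.png

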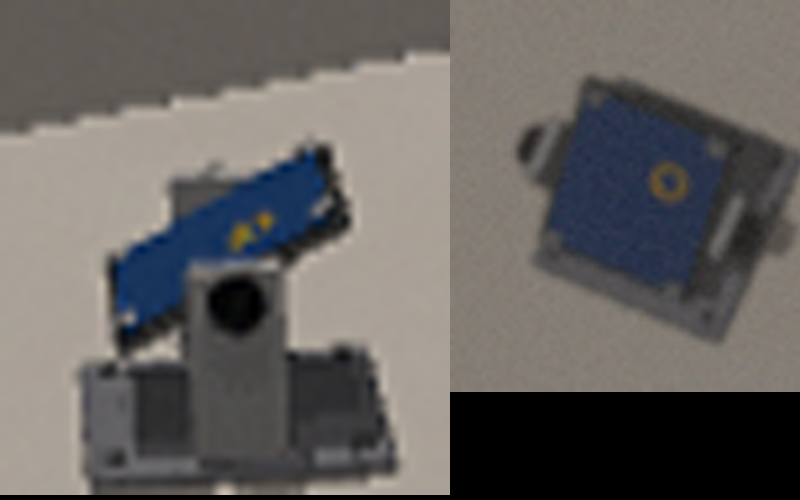

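The crops show the ring fully in the top view (about px 147,200); in the side view the cheek clips it at (198,171). The blue panel corners show in both views, so I fit the stand pose and tilt.

```bash
cat > fit2.py <<'E'
from h import *
from scipy.optimize import least_squares
S=lambda u,v:np.array([170+(u+.5)/9-.5,145+(v+.5)/9-.5])
T=lambda u,v:np.array([105+(u-450+.5)/5.22-.5,165+(v+.5)/5.22-.5])
def pts(p,A,B):
    cx,cy,yaw,t,h=p[:5]
    Rz=R.from_euler('z',yaw).as_matrix();Ry=R.from_euler('y',-t).as_matrix()
    f=lambda x,y:np.array([cx,cy,0])+Rz@(np.array([0,0,75])+Ry@np.array([x,y,h]))
    g=lambda x,y,z:np.array([cx,cy,0])+Rz@np.array([x,y,z])
    return dict(UL=f(A,B),UR=f(A,-B),LL=f(-A,B),LR=f(-A,-B),ring=f(14,-16),bLR=g(-58,-58,10),bUR=g(58,-58,10),bLL=g(-58,58,10),zLR=g(-58,-58,0),zUR=g(58,-58,0)),Rz@Ry
obs=[("top","UL",T(592,92)),("top","UR",T(728,150)),("top","LR",T(688,287)),("top","LL",T(548,240)),("top","ring",T(669,182)),
("top","bLR",T(718,340)),("top","bUR",T(800,152)),("top","bLL",T(535,262)),
("side","UL",S(320,152)),("side","UR",S(338,208)),("side","LL",S(116,258)),("side","LR",S(120,330)),("side","zLR",S(92,478)),("side","zUR",S(395,470))]
for A,B in((45,41),(41,45)):
    def res(p):
        P,_=pts(p,A,B);r=[]
        for c,k,q in obs:
            o=p[5:7] if c=="side" else p[7:9]
            r.append(proj(c,P[k])+o-q)
        return np.r_[np.ravel(r),p[5:]*1.0, (p[4]-12)/10]
    s=least_squares(res,[530,260,-.35,.35,10,0,0,0,0],loss="soft_l1")
    P,M=pts(s.x,A,B);print(A,B,s.cost,s.x.round(3));print("ring",P["ring"],"n",M[:,2])
    print(np.round(s.fun[:-5].reshape(-1,2),1).tolist())
E
python3 fit2.py
python3 - <<'E'
from h import *
T=lambda u,v:np.array([100+(u+.5)/2.66-.5,110+(v+.5)/2.66-.5])
c=[onz("top",T(*q),8)[:2] for q in((498,230),(626,175),(653,234),(528,290))]
print(np.round(c,1),np.mean(c,0)); d=(c[1]-c[0])+(c[2]-c[3]); print("yaw of long axis",np.arctan2(d[1],d[0]))
E
```

```text
45 41 6.732805836685142 [ 5.35915e+02  2.63874e+02 -4.17000e-01  4.95000e-01  3.38800e+00
 -1.21000e-01 -6.08000e-01  2.43000e-01  5.00000e-03]
ring [539.22657818 244.90467741  84.62689859] n [-0.43393964  0.19233394  0.88017273]
[[-0.6, -0.9], [0.7, -0.7], [-0.5, 1.7], [-0.4, -0.5], [0.6, -0.3], [0.1, 1.0], [1.0, -0.0], [-1.4, 0.5], [-0.6, -1.1], [-0.4, 0.3], [0.0, -0.1], [0.6, 0.2], [-0.1, 1.6], [0.7, 0.0]]
41 45 13.471582906382649 [ 5.36143e+02  2.64802e+02 -4.09000e-01  4.51000e-01  2.76100e+00
 -2.12000e-01 -4.73000e-01  2.34000e-01 -5.00000e-02]
ring [540.24147088 245.59029406  83.58772397] n [-0.39998721  0.17323601  0.89999973]
[[-2.5, -0.5], [1.6, 0.6], [0.9, 0.9], [-1.8, -2.2], [0.4, -0.6], [0.0, 0.7], [0.6, -0.3], [-1.6, 0.6], [-1.6, -0.3], [-1.0, 1.9], [0.6, -1.3], [1.5, -0.2], [-0.1, 1.7], [0.6, -0.0]]
[[ 550.1 -144.1]
 [ 607.5 -286.3]
 [ 541.4 -311.8]
 [ 483.9 -173.8]] [ 545.72145001 -228.97161422]
yaw of long axis -1.1816374575112771
```

```bash
python3 - <<'E'
import cv2,numpy as np
s=cv2.imread("pics/s0.png")[195:265,285:325];t=cv2.imread("pics/t0.png")[170:200,315:350]
a=cv2.resize(s,None,fx=8,fy=8,interpolation=cv2.INTER_CUBIC);b=cv2.resize(t,None,fx=13,fy=13,interpolation=cv2.INTER_CUBIC)
o=np.zeros((560,780,3),np.uint8);o[:560,:320]=a;o[:390,320:775]=b
cv2.imwrite("pics/g.png",np.clip(o*1.6,0,255).astype(np.uint8))
E
```

```text
(no output)
```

View pics/g.png

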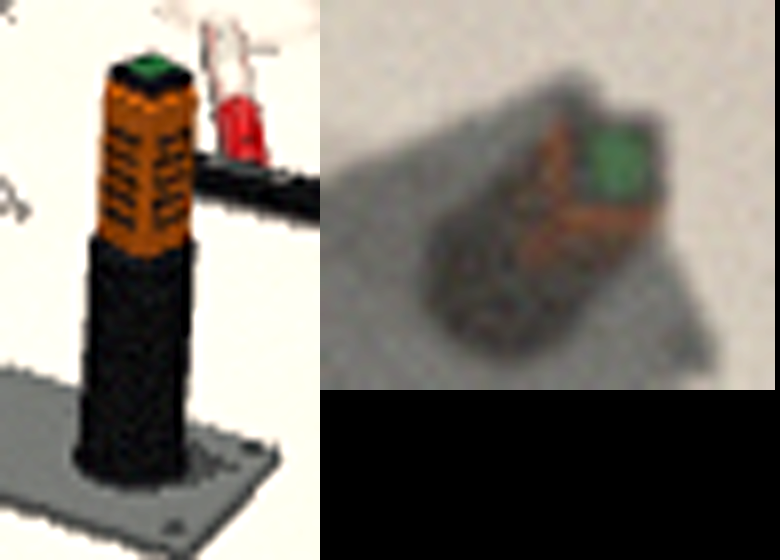

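```bash
cat >> h.py <<'E'
def row(pos,M,s=None):
    s=s or observe();C=rot(s["tcp_rot"])
    w=R.from_matrix(C.T@M).as_rotvec();d=C.T@(np.array(pos)-s["eef_pos"])/1000
    return np.round(np.r_[w,d],4).tolist()
def toolM(z,y):
    z=np.array(z,float);z/=np.linalg.norm(z);y=np.array(y,float);y-=z*(y@z);y/=np.linalg.norm(y)
    return np.c_[np.cross(y,z),y,z]
DOWN=toolM([0,0,-1],[1,0,0])
E
python3 -c "
from h import *
print(row([561,-266,200],DOWN))"
```

```text
[0.0001, -0.0001, 1.337, -0.6074, -0.7038, 0.0313]
```

Request:
apply_moves:
  plan:
    - [0, 0, 1.337, -0.607, -0.704, 0.03, 100]
    - [0, 0, 1.337, -0.607, -0.704, 0.03, 100]
    - [0, 0, 1.337, -0.607, -0.704, 0.03, 100]
    - [0, 0, 1.337, -0.607, -0.704, 0.03, 100]
    - [0, 0, 1.337, -0.607, -0.704, 0.03, 100]
    - [0, 0, 1.337, -0.607, -0.704, 0.03, 100]
    - [0, 0, 1.337, -0.607, -0.704, 0.03, 100]
    - [0, 0, 1.337, -0.607, -0.704, 0.03, 100]
    - [0, 0, 1.337, -0.607, -0.704, 0.03, 100]
    - [0, 0, 1.337, -0.607, -0.704, 0.03, 100]
    - [0, 0, 1.337, -0.607, -0.704, 0.03, 100]
    - [0, 0, 1.337, -0.607, -0.704, 0.03, 100]

```text
t: 2.9
eef_pos: [478.7, -108.4, 207.3]
tcp_rot: [0.0, 0.707, 0.707, 0.0]
force: [1.0, 1.0, 1.1]
grip_width: 85.4
gripper_force: 0.0
```

Request:
apply_moves:
  plan:
    - [0, 0, 0, -0.158, 0.082, 0.007, 100]
    - [0, 0, 0, -0.158, 0.082, 0.007, 100]
    - [0, 0, 0, -0.158, 0.082, 0.007, 100]
    - [0, 0, 0, -0.158, 0.082, 0.007, 100]
    - [0, 0, 0, -0.158, 0.082, 0.007, 100]

```text
t: 3.52
eef_pos: [559.5, -263.9, 199.7]
tcp_rot: [-0.001, 0.707, 0.707, 0.0]
force: [-0.2, 0.7, -0.0]
grip_width: 85.3
gripper_force: 0.0
```

```bash
python3 - <<'E'
from h import *
s=observe();print(s["eef_pos"],s["tcp_rot"],s["joint_positions"],s["force"])
a=get_image("side");b=get_image("top")
p=s["eef_pos"];c=proj("side",p);print(c,proj("top",p),proj("side",[561,-266,148]))
a=a[130:270,230:380];b=b[140:240,270:410]
o=np.zeros((600,800,3),np.uint8);A=cv2.resize(a,(400,373),interpolation=2);B=cv2.resize(b,(400,286),interpolation=2)
o[:373,:400]=A;o[:286,400:]=B;save("v1",o)
E
```

```text
[ 559.45056375 -263.86303347  199.7358608 ] [-6.69937345e-04  7.07173294e-01  7.07039940e-01  7.89554125e-05] [-5.43463363e-01  4.78194594e-01  1.54103473e-01  1.24796818e+00
  4.74440097e-04  1.02752126e+00] [-0.23181185  0.72149653 -0.00834112]
[303.69705972 183.40681875] [340.66487832 178.93186566] [303.68345783 203.05141145]
```

View pics/v1.png

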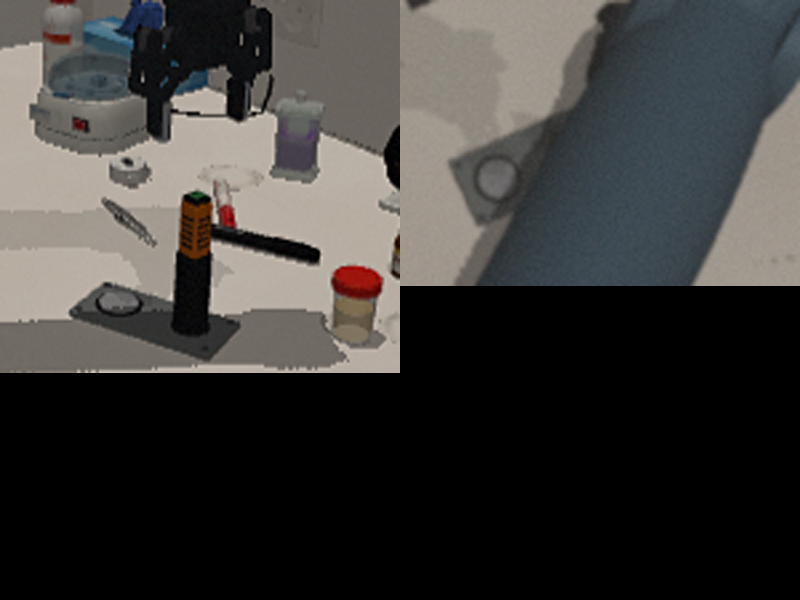

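The side crop shows the open fingers centred over the probe and the dock unchanged, with the probe top at about px (303,203). Descending and gripping next.

Request:
apply_moves:
  plan:
    - [0, 0, 0, -0.0016, 0.0015, 0.04, 100]
    - [0, 0, 0, -0.0016, 0.0015, 0.08, 100]
    - [0, 0, 0, -0.0016, 0.0015, 0.103, 100]
    - [0, 0, 0, -0.0016, 0.0015, 0.103, 100]
    - [0, 0, 0, -0.0016, 0.0015, 0.103, 0]
    - [0, 0, 0, -0.0016, 0.0015, 0.103, 0]
    - [0, 0, 0, -0.0016, 0.0015, 0.103, 0]
    - [0, 0, 0, -0.0016, 0.0015, 0.103, 0]
    - [0, 0, 0, -0.0016, 0.0015, 0.103, 0]
    - [0, 0, 0, -0.0016, 0.0015, 0.103, 0]
    - [0, 0, 0, -0.0016, 0.0015, 0.103, 0]
    - [0, 0, 0, -0.0016, 0.0015, 0.103, 0]

```text
t: 5.12
eef_pos: [562.0, -266.3, 98.0]
tcp_rot: [0.001, 0.707, 0.707, 0.0]
force: [0.5, 0.9, 4.8]
grip_width: 21.6
gripper_force: 59.0
```

Request:
apply_moves:
  plan:
    - [0, 0, 0, 0, 0, -0.025, 0]
    - [0, 0, 0, 0, 0, -0.06, 0]
    - [0, 0, 0, 0, 0, -0.085, 0]
    - [0, 0, 0, 0, 0, -0.085, 0]
    - [0, 0, 0, 0.074, -0.031, -0.085, 0]
    - [0, 0, 0, 0.074, -0.031, -0.085, 0]
    - [0, 0, 0, 0.074, -0.031, -0.085, 0]
    - [0, 0, 0, 0.074, -0.031, -0.04, 0]
    - [0, 0, 0, 0.074, -0.031, -0.03, 0]
    - [0, 0, 0, 0.074, -0.031, -0.03, 0]

```text
t: 6.38
eef_pos: [529.8, -192.2, 126.3]
tcp_rot: [-0.001, 0.707, 0.707, -0.0]
force: [0.7, -0.1, -0.5]
grip_width: 21.5
gripper_force: 59.2
```

```bash
python3 - <<'E'
from h import *
s=observe();print(s["eef_pos"],s["tcp_rot"],s["force"],s["grip_width"])
a=get_image("side");b=get_image("top")
p=s["eef_pos"];print("tip pred",proj("side",p-[0,0,80]),"disc",proj("side",[530.8,-192.5,12]))
A=cv2.resize(a[170:280,230:350],(600,550),interpolation=2)
save("v2",A)
E
```

```text
[ 529.83651819 -192.21022797  126.26367516] [-1.06561583e-03  7.07367256e-01  7.06845292e-01 -4.02110289e-04] [ 0.71314974 -0.12190515 -0.50449488] 21.50935138933059
tip pred [274.37728024 231.38353728] disc [274.41907231 242.65907215]
```

View pics/v2.png

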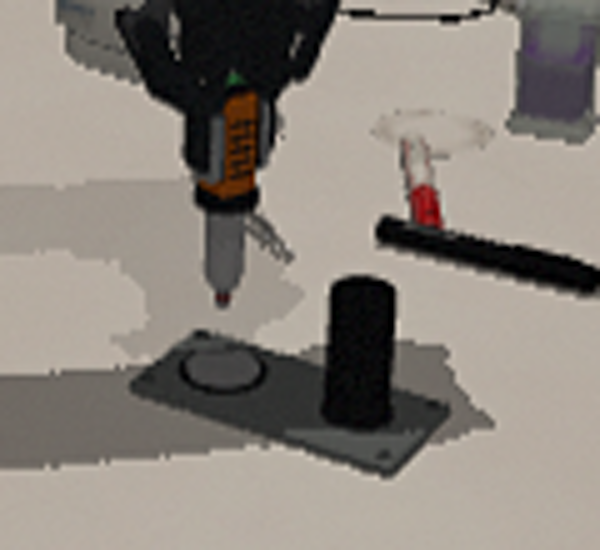

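The tip shows at px (274.4,230.6) above the disc centre (274.4,243.6), as predicted. Pressing gently to about 5 mm.

Request:
apply_moves:
  plan:
    - [0, 0, 0, 0, 0, 0.025, 0]
    - [0, 0, 0, 0, 0, 0.033, 0]
    - [0, 0, 0, 0, 0, 0.036, 0]
    - [0, 0, 0, 0, 0, 0.039, 0]
    - [0, 0, 0, 0, 0, 0.039, 0]
    - [0, 0, 0, 0, 0, 0.039, 0]

```text
t: 7.22
eef_pos: [530.8, -192.1, 88.8]
tcp_rot: [0.001, 0.707, 0.707, 0.0]
force: [-0.6, -0.5, 0.6]
grip_width: 21.4
gripper_force: 59.5
```

```bash
python3 - <<'E'
from h import *
s=observe();print(s["eef_pos"],s["force"],s["grip_width"])
a=get_image("side")
save("v3",cv2.resize(a[205:255,250:300],(500,500),interpolation=2))
E
```

```text
[ 530.83542302 -192.1116486    88.762974  ] [-0.56826171 -0.519409    0.56336005] 21.418055065402747
```

View pics/v3.png

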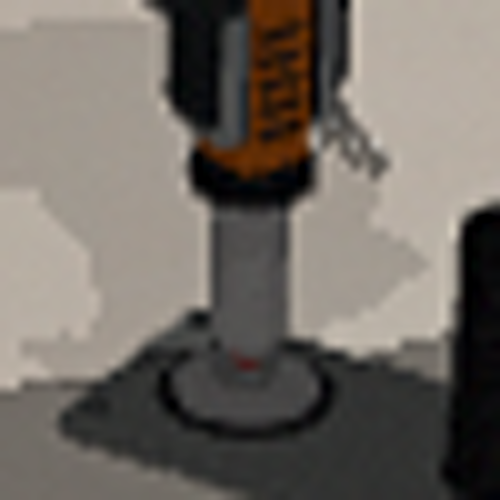

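The tip is on the disc, with a thin strip of the red band still visible at about px (274,241), so it is pressed in around 3 mm. I'll go 1.5 mm deeper and hold.

Request:
apply_moves:
  plan:
    - [0, 0, 0, 0, 0, 0.0015, 0]
    - [0, 0, 0, 0, 0, 0.0015, 0]
    - [0, 0, 0, 0, 0, 0.0015, 0]
    - [0, 0, 0, 0, 0, 0.0015, 0]
    - [0, 0, 0, 0, 0, 0.0015, 0]
    - [0, 0, 0, 0, 0, 0.0015, 0]
    - [0, 0, 0, 0, 0, 0.0015, 0]
    - [0, 0, 0, 0, 0, 0.0015, 0]
    - [0, 0, 0, 0, 0, 0.0015, 0]
    - [0, 0, 0, 0, 0, 0.0015, 0]

```text
t: 8.52
eef_pos: [530.5, -191.9, 86.6]
tcp_rot: [0.0, 0.707, 0.707, 0.0]
force: [1.5, -0.9, 2.6]
grip_width: 21.6
gripper_force: 59.6
```

```bash
python3 - <<'E'
from h import *
s=observe();print(s["eef_pos"],s["force"],s["joint_positions"])
n=np.array([-.42,.185,.888]);n/=np.linalg.norm(n);ring=np.array([538.7,245.4,85.2])
# tip = TCP+80*z_tool
up=s["eef_pos"]+[0,0,120];print("up",row(up,DOWN))
M=toolM(-n,[1,0,0]);
for yy in([1,0,0],[.92,.39,0],[.8,.6,0]):
    M=toolM(-n,yy);print(yy,"pose", (ring+n*(80+25)).round(1), row(ring+n*105,M))
E
```

```text
[ 530.49142597 -191.9342318    86.6232149 ] [ 1.49400615 -0.88537826  2.63543181] [-4.59660732e-01  4.38587690e-01 -2.13663546e-01  9.18326879e-01
  1.20161114e-04  1.11114583e+00]
up [0.0002, -0.0, -0.0, 0.0, 0.0, -0.12]
[1, 0, 0] pose [494.6 264.8 178.5] [-0.4319, -0.2022, -0.0446, 0.4568, -0.0359, -0.0919]
[0.92, 0.39, 0] pose [494.6 264.8 178.5] [-0.3843, -0.2891, -0.4509, 0.4568, -0.0359, -0.0919]
[0.8, 0.6, 0] pose [494.6 264.8 178.5] [-0.352, -0.3355, -0.6791, 0.4568, -0.0359, -0.0919]
```

Request:
apply_moves:
  plan:
    - [0, 0, 0, 0, 0, -0.05, 0]
    - [0, 0, 0, 0, 0, -0.1, 0]
    - [-0.384, -0.289, -0.451, 0.457, -0.036, -0.12, 0]
    - [-0.384, -0.289, -0.451, 0.457, -0.036, -0.12, 0]
    - [-0.384, -0.289, -0.451, 0.457, -0.036, -0.12, 0]
    - [-0.384, -0.289, -0.451, 0.457, -0.036, -0.12, 0]
    - [-0.384, -0.289, -0.451, 0.457, -0.036, -0.12, 0]
    - [-0.384, -0.289, -0.451, 0.457, -0.036, -0.12, 0]
    - [-0.384, -0.289, -0.451, 0.457, -0.036, -0.12, 0]
    - [-0.384, -0.289, -0.451, 0.457, -0.036, -0.12, 0]
    - [-0.384, -0.289, -0.451, 0.457, -0.036, -0.12, 0]
    - [-0.384, -0.289, -0.451, 0.457, -0.036, -0.12, 0]

```text
t: 10.02
eef_pos: [493.4, 263.8, 205.4]
tcp_rot: [0.233, 0.513, 0.826, 0.032]
force: [0.6, 0.4, -0.7]
grip_width: 21.4
gripper_force: 59.4
```

```bash
python3 - <<'E'
from h import *
s=observe();print(s["eef_pos"],s["force"],s["joint_positions"],s["grip_width"])
n=np.array([-.42,.185,.888]);n/=np.linalg.norm(n);ring=np.array([538.7,245.4,85.2])
print(row(ring+n*105,toolM(-n,[.92,.39,0])))
E
```

```text
[493.35362723 263.83168547 205.44088673] [ 0.59186752  0.43142477 -0.72382367] [ 0.59378416  0.16001312 -0.383709    0.7619247  -0.39884133  1.65073369] 21.43659483883248
[-0.0034, 0.0001, 0.0009, 0.0099, -0.0064, 0.0243]
```

Next I go to about 25 mm off the ring and take a close look.

Request:
apply_moves:
  plan:
    - [0, 0, 0, 0.01, -0.0065, 0.012, 0]
    - [0, 0, 0, 0.01, -0.0065, 0.024, 0]
    - [0, 0, 0, 0.01, -0.0065, 0.024, 0]
    - [0, 0, 0, 0.01, -0.0065, 0.024, 0]

```text
t: 10.52
eef_pos: [495.5, 265.8, 179.8]
tcp_rot: [0.234, 0.513, 0.825, 0.033]
force: [0.1, 0.0, -1.0]
grip_width: 21.3
gripper_force: 59.4
```

```bash
python3 - <<'E'
from h import *
s=observe();C=rot(s["tcp_rot"]);tip=s["eef_pos"]+80*C[:,2];print(s["eef_pos"],C[:,2],"tip",tip)
ring=[538.7,245.4,85.2]
I={}
for c in("side","top"):
    I[c]=np.mean([get_image(c) for _ in range(4)],0).astype(np.uint8)
    print(c,"tip",proj(c,tip),"ring",proj(c,ring))
save("s4",I["side"]);save("t4",I["top"])
o=np.zeros((450,800,3),np.uint8)
o[:450,:400]=cv2.resize(I["side"][120:210,160:240],(400,450),interpolation=2)
o[:400,400:]=cv2.resize(I["top"][160:240,105:185],(400,400),interpolation=2)
save("v4",o)
E
```

```text
[495.53581891 265.80375814 179.78331422] [ 0.41944693 -0.18541552 -0.88864243] tip [529.0915731 250.9705165 108.6919202]
side tip [194.42458585 164.10952396] ring [198.04557286 170.57651645]
top tip [142.64873045 201.58916385] ring [146.66657438 199.34079053]
```

View pics/v4.png

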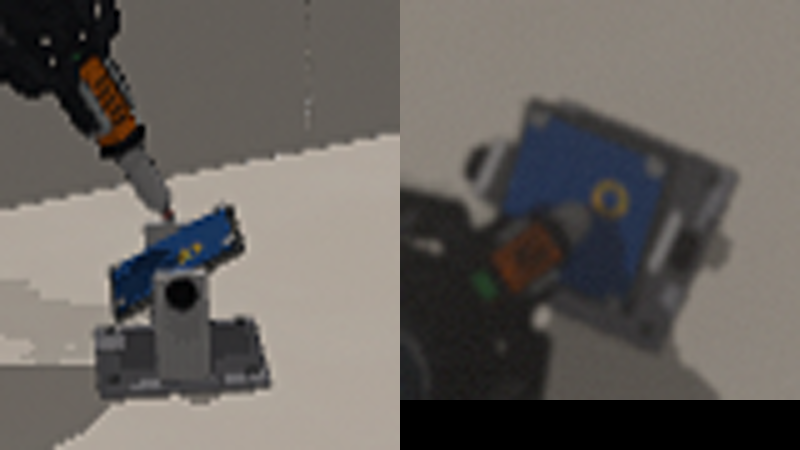

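The tip is at side px (194,163.6) and top px (142.5,202), matching the prediction. The ring is at side (198,170.6) and top (146.8,199.8). I'll check the tilt from the panel edge's slope in the side view.

```bash
python3 - <<'E'
from h import *
ring=np.array([538.7,245.4,85.2])
for yaw in(-.38,-.415,-.45):
  for t in(.35,.4,.45,.5,.55):
    Rz=R.from_euler('z',yaw).as_matrix();M=Rz@R.from_euler('y',-t).as_matrix()
    c=ring+M@[-14,16,0]
    out=[]
    for B in(41,-41):
        d=proj("side",c+M@[45,B,0])-proj("side",c+M@[-45,B,0]);out.append(np.degrees(np.arctan2(d[1],d[0])))
    d=proj("side",c+M@[-45,-41,0])-proj("side",c+M@[-45,41,0])
    print(yaw,t,np.round(out,1),"width vec",d.round(1),"n",M[:,2].round(3))
im=cv2.imread("pics/s0.png").astype(int)
g=(im[:,:,0]-im[:,:,2])  # blue minus red
# far edge: per column first row where blue-ness crosses threshold
xs=np.arange(186,204);ys=[]
for x in xs:
    col=g[148:190,x];th=col.max()/2;i=np.argmax(col>th);ys.append(148+i-1+(th-col[i-1])/(col[i]-col[i-1]))
p=np.polyfit(xs,ys,1);print("far edge angle",np.degrees(np.arctan(p[0])),np.std(np.array(ys)-np.polyval(p,xs)),np.round(ys,1))
E
```

```text
-0.38 0.35 [-22.9 -23. ] width vec [1.9 8.2] n [-0.318  0.127  0.939]
-0.38 0.4 [-25.6 -25.7] width vec [1.9 8.2] n [-0.362  0.144  0.921]
-0.38 0.45 [-28.3 -28.3] width vec [1.9 8.3] n [-0.404  0.161  0.9  ]
-0.38 0.5 [-31. -31.] width vec [1.9 8.3] n [-0.445  0.178  0.878]
-0.38 0.55 [-33.8 -33.8] width vec [2.  8.3] n [-0.485  0.194  0.853]
-0.415 0.35 [-22.3 -22.3] width vec [1.  8.2] n [-0.314  0.138  0.939]
-0.415 0.4 [-25. -25.] width vec [1.1 8.3] n [-0.356  0.157  0.921]
-0.415 0.45 [-27.7 -27.7] width vec [1.1 8.3] n [-0.398  0.175  0.9  ]
-0.415 0.5 [-30.5 -30.4] width vec [1.1 8.3] n [-0.439  0.193  0.878]
-0.415 0.55 [-33.2 -33.2] width vec [1.1 8.3] n [-0.478  0.211  0.853]
-0.45 0.35 [-21.7 -21.7] width vec [0.2 8.3] n [-0.309  0.149  0.939]
-0.45 0.4 [-24.4 -24.4] width vec [0.2 8.3] n [-0.351  0.169  0.921]
-0.45 0.45 [-27.2 -27.1] width vec [0.2 8.3] n [-0.392  0.189  0.9  ]
-0.45 0.5 [-29.9 -29.9] width vec [0.3 8.4] n [-0.432  0.209  0.878]
-0.45 0.55 [-32.7 -32.6] width vec [0.3 8.4] n [-0.471  0.227  0.853]
far edge angle -28.61883669219862 0.2765383966681121 [171.2 170.6 170.2 169.  168.6 167.9 167.5 167.  166.5 166.  164.9 164.7
 164.1 163.6 163.2 162.6 162.4 162.2]
```

```bash
python3 - <<'E'
from h import *
P=[];
for _ in range(4): s=observe();P.append(s["eef_pos"]);get_image("side")
C=rot(s["tcp_rot"]);p=np.mean(P,0);print(np.std(P,0))
print(C.T@(np.array([538.7,245.4,85.2])-p)-[0,0,80],s["force"])
E
```

```text
[0.03036112 0.04200273 0.05117673]
[-0.47163924 -1.84302791 26.28747365] [-0.66255072 -0.072871   -1.25498666]
```

Request:
apply_moves:
  plan:
    - [0, 0, 0, -0.0005, -0.002, 0.012, 0]
    - [0, 0, 0, -0.0005, -0.002, 0.02, 0]
    - [0, 0, 0, -0.0005, -0.002, 0.024, 0]
    - [0, 0, 0, -0.0005, -0.002, 0.026, 0]
    - [0, 0, 0, -0.0005, -0.002, 0.028, 0]
    - [0, 0, 0, -0.0005, -0.002, 0.028, 0]
    - [0, 0, 0, -0.0005, -0.002, 0.028, 0]

```text
t: 12.0
eef_pos: [505.6, 259.7, 154.7]
tcp_rot: [0.234, 0.512, 0.826, 0.033]
force: [-1.7, -0.1, 1.4]
grip_width: 21.4
gripper_force: 59.6
```

```bash
cat > look.py <<'E'
from h import *
import sys
s=observe();C=rot(s["tcp_rot"]);F=[];I={}
for c in("side","top"):
    L=[]
    for _ in range(6): L.append(get_image(c));F.append(C.T@observe()["force"])
    I[c]=np.mean(L,0)
tip=s["eef_pos"]+80*C[:,2]
print("force tool",np.mean(F,0),"eef",s["eef_pos"],"virt tip-ring tool",C.T@(tip-[538.7,245.4,85.2]),"grip",s["grip_width"])
for c in I: print(c,proj(c,tip))
o=np.zeros((500,800,3))
o[:500,:400]=cv2.resize(I["side"][140:190,175:215],(400,500),interpolation=2)
o[:500,400:]=cv2.resize(I["top"][175:225,125:165],(400,500),interpolation=2)
save(sys.argv[1],np.clip(o*1.3,0,255).astype(np.uint8))
E
python3 look.py v5
```

```text
force tool [ 0.43412419 -1.47006384 -1.3469893 ] eef [505.59523565 259.69316957 154.73828569] virt tip-ring tool [-0.05843018 -0.29755788  1.66928226] grip 21.352940755688614
side [198.259755   171.02003181]
top [146.97367675 199.25173035]
```

View pics/v5.png

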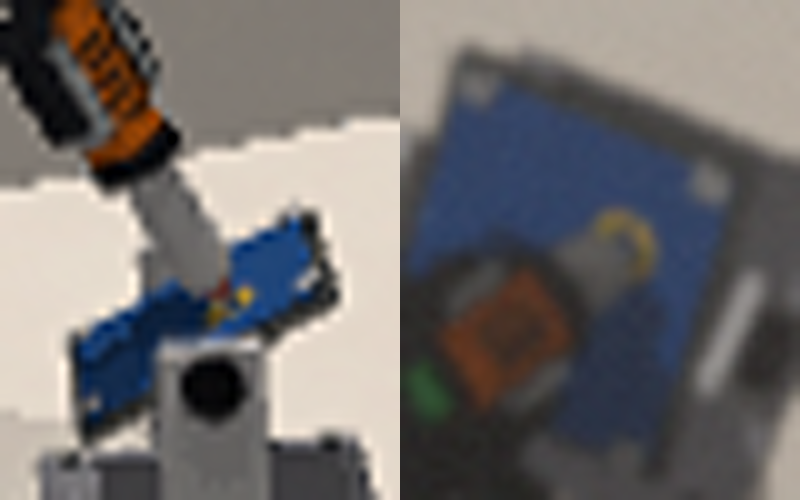

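The tip is on the panel at side px (197.3,169) and top (147,199.3), with the ring centre at about top (147,199.4). About 2.2 N of press means roughly 3.4 mm in. I'll press 1.5 mm more and hold.

Request:
apply_moves:
  plan:
    - [0, 0, 0, 0, 0.0003, 0.001, 0]
    - [0, 0, 0, 0, 0.0003, 0.0015, 0]
    - [0, 0, 0, 0, 0.0003, 0.0015, 0]
    - [0, 0, 0, 0, 0.0003, 0.0015, 0]
    - [0, 0, 0, 0, 0.0003, 0.0015, 0]
    - [0, 0, 0, 0, 0.0003, 0.0015, 0]

```text
t: 13.35
eef_pos: [506.5, 259.5, 153.3]
tcp_rot: [0.234, 0.512, 0.826, 0.033]
force: [-3.2, 0.5, 1.0]
grip_width: 21.0
gripper_force: 59.7
```

```bash
python3 look.py v6
```

```text
force tool [ 0.44299889 -1.79684943 -1.93984304] eef [506.51629134 259.52272882 153.31849398] virt tip-ring tool [-0.04375635 -0.04048989  3.34904932] grip 20.974261436719
side [198.54101033 171.37644602]
top [147.15445557 199.00068581]
```

View pics/v6.png

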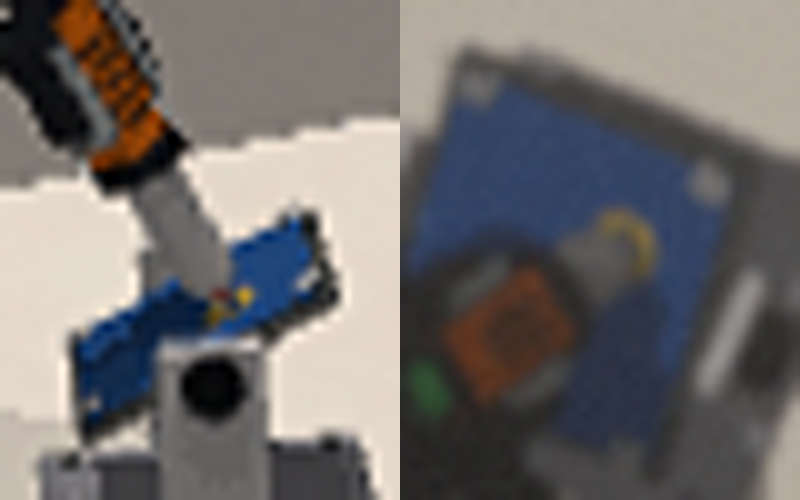

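The press looks right, with the red band nearly gone at side px (197.2,169.3) and the panel unmoved. I'll do one numeric check of the barrel axis against the model before handing in.

```bash
python3 - <<'E'
from h import *
s=observe();C=rot(s["tcp_rot"]);tip=s["eef_pos"]+80*C[:,2]
v=cv2.imread("pics/v6.png").astype(float).mean(2)
# side: scale 10, row profiles: barrel between light backgrounds
for y in(205,215,225,235):
    r=v[y-3:y+4,120:260].mean(0);g=np.diff(cv2.GaussianBlur(r[None],(9,1),0)[0])
    l=g[:50].argmin()+120;rr=g[40:].argmax()+160
    py=140+(y+.5)/10-.5
    d=[proj("side",tip-C[:,2]*k) for k in np.linspace(10,60,101)]
    m=min(d,key=lambda q:abs(q[1]-py))
    print("side row",round(py,1),"edges",l,rr,"mid px",175+((l+rr)/2+.5)/10-.5,"model",m.round(2))
E
```

```text
side row 160.1 edges 130 199 mid px 191.0 model [191.55 160.08]
side row 161.1 edges 135 204 mid px 191.5 model [192.15 161.05]
side row 162.1 edges 141 216 mid px 192.4 model [192.75 162.02]
side row 163.1 edges 144 219 mid px 192.7 model [193.35 162.99]
```

```bash
python3 -c "
from bench import *
print(finish_job())"
```

```text
the job is handed in; nothing more can be done
None
```

I zeroed the probe on the steel disc, then pressed it square on the yellow ring and handed the job in with the probe still held there. `finish_job()` gave no verdict. At hand-in I estimated the tip about 4.6 mm in, within about 2 mm of the ring's centre and about 0.02 rad off square, with the panel unmoved.

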